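# Fit the insulating shroud over the busbar

### The arm

A 6-joint arm with a two-finger parallel gripper is mounted at the origin on the work surface. World frame = base frame: x ahead of the robot, y to its left, z up, the work surface at z = 0. Lengths are in m, angles in degrees, forces in N, time in s.
With the tool pointing down it reaches from about 0.35 to 0.875 m from the base axis. Payload 4.2 kg.
Tool frame: the origin (TCP) lies midway between the tips of the shut fingers; the grasp point (between the pads) lies 19 mm behind it; z points along the fingers, y is the line along which they close (so a half turn about z gives the same grasp; the last joint's range is limited). The gripper opens to 87 mm and grips with 3 to 60 N. Pads are 19 mm wide; open, the fingers measure 117 mm over their backs; the gripper's body (75 mm by 190 mm) begins 51 mm behind the grasp point.
Start: joints at [-48.266, 22.042, 0.453, 0, -68.411, -14.817], TCP at [0.283, -0.557, 0.223] pointing down, gripper open.
Joint ranges: [-179.83, 179.83], [-69.29, 118.12], [-61.27, 80.66], [-181.25, 117.63], [-171.15, -9.14], [-177.46, 177.46]. Speed limits (degrees/s): [159.86, 159.86, 180, 180, 180, 180].

### API

Orientations are given as [roll, pitch, yaw] about the fixed x, y, z axes, in that order (R = Rz(yaw) Ry(pitch) Rx(roll)).
In Python, from workcell import env gives the robot as it stands. The module is installed in compiled form; this text tells all that it offers. Calls block until the motion is done:
- env.goto(position, orientation): joint-space move of the TCP to a pose.
- env.move_straight(position, rotation=None, rate=0.15, force_limit=None): straight line of the TCP; rotation=None keeps the orientation; rate is the mean speed in m/s. With force_limit (N) it stops when the force on the tool has changed by that much, and returns True; else False.
- env.set_joints(angles): joint-space move.
- env.gripper_to(opening, grasp_force=None): opening from 0.0 (shut) to 1.0 (fully open); grasp_force is the grip in N (None keeps the last); returns when the fingers have stopped.
- env.dwell(seconds).
- env.inverse_kinematics(position, orientation): joint angles nearest the present ones, or None.
- env.read_state(): the state.
- env.grab_frame(name): name is "scene" or "top" or "wrist"; returns a dict with "image" (400x640x3 uint8, blue, green, red), "fx", "fy", "cx", "cy" (pixels), "D" ([k1, k2, p1, p2, k3] as OpenCV has them; the pictures are not rectified), "position" and "orientation" of the camera in the world. Camera axes: x right, y up, looking along -z (the intrinsics and any distortion apply to the point x, -y, -z); pixel columns grow to the right and rows downward; lengths in m; the calibration is good to about 2 mm. A picture is of the moment at which its call begins. There is no depth.
A pose or a line that the arm cannot do raises env.Unreachable and nothing moves.
- env.close_job(): hands the job in; it is judged then, once.
Trained networks look in a picture, given as the dict that the camera call returned (one of the last four; its "shot" number tells which), for a name from the list of things; names that differ only in an ending like _2 or _b are one class to them, and where a whole thing is asked for, a point or a joint stands for the part that bears it (a point fixed in the world has none). Each returns a list of dicts, best first, with "score" (0 to 1); they miss things now and then, are a little off and sometimes report something else, mostly with a low value. They report only what shows in the picture. A call takes as long as a camera call. They do not tell look-alikes from the thing itself.
- env.search_frame(picture, thing): "xyz" ([x, y, z] in m, in world coordinates, good to about 4 mm: the middle of the surface that is visible of it).
- env.trace(picture, thing): "mask" (400x640 bool, what is visible of it).
The state is a dict: "clock": time; "joint_positions": joint angles; "qvel": joint speeds; "joint_torque": joint torques, N m; "position": TCP position; "tool_rot": TCP orientation; "force": force on the tool from outside, world axes, zero at the start; "wrist_torque": the same for the moment, N m; "opening": opening from 0.0 (shut) to 1.0 (fully open); "finger_force": force on a finger pad.
Only numpy, scipy, OpenCV 4.12 (cv2) and the standard library are available. Lean on these libraries where they do the work, as an engineer would, in place of code of your own. Each camera call takes 0.05 s, during which the arm holds its last target. There are 200 camera calls.

### The job

Fit the long grey U-shaped shroud over the copper busbar, between its two black supports, mouth down, and press it down until its retaining clip is fully home; then let go of it. It lies on its side, so it has to be turned (the pair of V-blocks is there to put it down in and take it again another way). Lower it gently, without dropping or ramming it, and leave the loose things around it, including the short shroud, where they are.

Things in the scene. Friction and masses are not known exactly. Their poses are not given: they have to be found in the camera images.
- shroud: Long shroud: rigid grey plastic U channel, 130 mm long (x), 60 from mouth to crown (y, +y to the closed crown), 38 over its side walls (z). Walls and crown 6 thick, inner gap 26, ends open; 0.13 to 0.21 kg. Starts lying on a side wall, z up, mouth facing any way. Origin: centre of the outer face of that wall. Fitted, its y axis points up.
- shroud_crown (a point): Centre of the shroud's closed outer crown face (130 x 38 mm); axes of shroud. For fitting, hold it across the 38 mm from the crown side: a finger over the mouth would keep it from going over the bar.
- shroud_mouth (a point): Centre of the shroud's open mouth, 60 mm from the crown point (inner depth 54 mm); axes of shroud
- vblocks: Fixed pair of steel V-blocks on a 170 x 110 x 10 mm plate. Origin: centre of its underside, on the table. The V groove runs along x, its bottom line 40 mm up, block tops 75 mm up; faces at 45 degrees, 49 mm long up the slope. Blocks 26 mm long, centred 50 mm either side of the origin; between them 74 mm is free for fingers. The shroud lies in it rolled 45 degrees, mouth on one face.
- busbar: Fixed busbar: steel base 250 x 90 x 8 mm, origin at the centre of its underside on the table, z up. Copper bar along x, 20 mm thick, 90 to 130 mm above the table, held by two black supports 30 long, 50 wide, 150 high. The bay between them is 150 mm long, centred on the origin. With the shroud fully down its crown face is 136 mm above the table.
- bay (a point): Middle of the bay, on the top face of the copper bar, 130 mm above the table; axes of busbar
- clip (a joint): Retaining clip: steel strip 70 x 14 mm in the middle of the bay, standing 10 mm proud of the bar's top. 0 = up (at the start), 0.010 m = pressed home, flush with the bar. The shroud's crown pushes it straight down; it takes about 10 N (plus 20 N per m/s) and stays where it is left; the shroud's weight does not move it.
- short_shroud: A shorter shroud of the same section, only 80 mm long, lying on its side; not to be used. Origin and axes as for shroud.
- standoff: Spare ribbed insulator, 40 mm across and 50 mm high, standing; origin at the centre of its foot
- screwdriver: Screwdriver, 190 mm long, lying; leave it
- wrench: Spanner, 170 mm long, lying; leave it
- screw_tray: Blue tray of bolts, 150 x 110 x 40 mm; origin at the centre of its underside; leave it
- tape_measure: Black round tape measure, 64 mm across, 30 mm high; origin at the centre of its underside; leave it
Mind the look-alikes: they are no part of the job. What is shaped like the shroud but purple or yellow is not meant.

How it is judged (in metres and radians):
On the way:
1. the upright shroud straddles the bar in the bay while the clip is still up (angle between shroud_crown's own y axis and vertical below 0.25 rad and horizontal distance between shroud_crown and bay below 0.02 m and z of shroud_crown in the frame of bay between 0.01 and 0.055 m and value of joint clip below 0.004 m).
At the end, for the whole second after the job is handed in: The long shroud sits upright (mouth down, within 0.08 rad) over the bar in the bay, along it within 0.15 rad, its crown centre within 16 mm of the bay's middle and 3 to 8.5 mm above the bar's top (6 mm when fully down), the clip pressed at least 8.5 mm of its 10 mm, the shroud released and at rest (angle between shroud_crown's own y axis and vertical below 0.08 rad and horizontal distance between shroud_crown and bay below 0.016 m and z of shroud_crown in the frame of bay between 0.003 and 0.0085 m and angle between the x axis of shroud and the x axis of busbar, either way round below 0.15 rad and value of joint clip above 0.0085 m and linear speed of shroud below 0.01 m/s and angular speed of shroud below 0.1 rad/s); the robot touches nothing.
It fails at once if the shroud is dropped or rammed onto the busbar (over 60 N) (contact force between shroud and busbar above 60 N).
It fails at once if a loose bystander (short shroud, spare insulator, screwdriver, spanner, bolt tray or tape measure) is moved more than 30 mm (distance of any of short_shroud, standoff, screwdriver, wrench, screw_tray, tape_measure from where it was at the start of the episode above 0.03 m).
It also fails if it takes over 58 s, if anything falls off the work surface, if the arm or the gripper's body presses on something with over 40 N, if the wrist force passes 120 N, or if a joint passes its speed limit or range.

## Working session

There is one attempt and no reset: what is moved stays moved. The work goes in short steps, each a Python script; the robot and the scene stay as the last script left them, time stands still between calls to the robot, and variables do not carry over. Pictures are saved under pics/ and viewed, at most 12 in all, crops included, and the job is handed in when it is done.

```bash
mkdir -p pics; python3 - <<'E'
from workcell import env
import cv2,numpy as np
for c in ["scene","top"]:
    p=env.grab_frame(c); cv2.imwrite(f"pics/{c}0.png",p["image"])
    print(c,p["position"],p["orientation"],p["fx"],p["cx"],p["cy"],p["D"])
    for t in ["shroud","short_shroud","vblocks","busbar","clip","standoff","screwdriver","wrench","screw_tray","tape_measure"]:
        print(t,[(np.round(d["xyz"],3).tolist(),round(d["score"],2)) for d in env.search_frame(p,t)[:4]])
print(env.read_state())
E
```

```text
scene [ 1.36498809 -0.03336411  1.24369244] [36.36486648  0.40106868 85.45923353] 507.91247865055107 319.8393347298146 205.3107789157112 [-0.03643622  0.          0.          0.          0.        ]
shroud [([0.291, -0.274, 0.036], 0.95), ([0.326, 0.197, 0.036], 0.94), ([0.851, 0.025, 0.037], 0.93), ([0.712, 0.019, 0.036], 0.71)]
short_shroud [([0.712, 0.022, 0.035], 0.96)]
vblocks [([0.542, 0.235, 0.016], 0.62)]
busbar [([0.578, -0.237, 0.045], 0.89)]
clip [([0.548, -0.239, 0.138], 0.58), ([0.53, 0.008, 0.038], 0.49)]
standoff [([0.371, -0.032, 0.047], 0.59)]
screwdriver [([0.606, 0.454, 0.02], 0.81), ([0.356, 0.501, 0.017], 0.25)]
wrench [([0.635, -0.455, 0.005], 0.74), ([0.578, -0.239, 0.042], 0.49)]
screw_tray [([0.359, 0.502, 0.017], 0.86), ([0.578, -0.237, 0.047], 0.67)]
tape_measure [([0.447, -0.449, 0.029], 0.78)]
top [0.37316302 0.02260914 1.33637871] [  7.62410919  -0.2367205  -89.35069007] 379.6957479764364 326.6723366053897 200.6991045564617 [-0.08374197  0.          0.          0.          0.        ]
shroud [([0.218, 0.343, 0.041], 0.92), ([0.278, -0.272, 0.037], 0.82),
[... 459 characters left out ...]
 0.62)]
{'clock': 1.1, 'joint_positions': array([-4.82662826e+01,  2.20415594e+01,  4.49268885e-01, -6.05812196e-04,
       -6.84109514e+01, -1.48164930e+01]), 'qvel': array([ 0.03844682, -0.05351153,  0.05096165,  0.03372621,  0.08693472,
       -0.0429654 ]), 'joint_torque': array([-2.39637493e-04, -3.90484679e+01,  1.87617356e+01,  4.22439024e+00,
        1.53516198e-02, -1.57553433e-05]), 'position': array([ 0.28293483, -0.55723759,  0.22252679]), 'tool_rot': array([ 1.79996722e+02, -2.84453740e-04, -1.53082998e+02]), 'force': array([-0.49407961,  0.52622555, -0.63174284]), 'wrist_torque': array([ 0.02905388, -0.00664658,  0.04884212]), 'finger_force': 0.0, 'opening': 0.9982648449877154}
```

View pics/scene0.png

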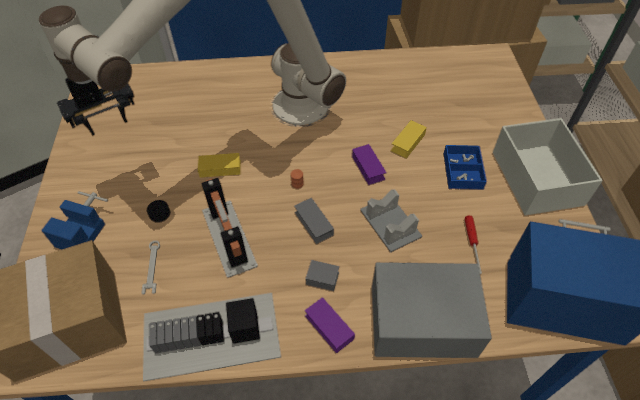

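View pics/top0.png

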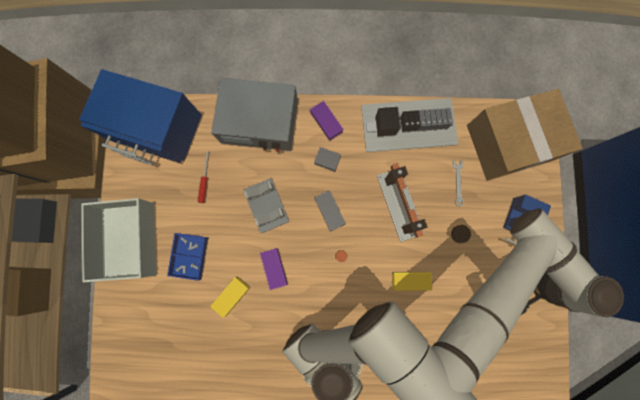

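The picture shows the long grey shroud at scene px (314,221) and the short one at (322,276). The V-blocks are at (390,220) and the busbar at (228,228). I'll take wrist close-ups of each.

```bash
cat >h.py <<'E'
from workcell import env
import cv2,numpy as np,pickle
from scipy.spatial.transform import Rotation as R
from scipy.optimize import minimize
def rot(o): return R.from_euler('xyz',o,degrees=True)
def proj(p,X):
    c=rot(p["orientation"]).inv().apply(np.asarray(X)-p["position"])*[1,-1,-1]
    K=np.array([[p["fx"],0,p["cx"]],[0,p["fy"],p["cy"]],[0,0,1.]])
    return cv2.projectPoints(c,np.zeros(3),np.zeros(3),K,np.array(p["D"],float))[0].reshape(-1,2)
def box(x0,x1,y0,y1,z0,z1): return np.array([[x,y,z] for x in(x0,x1) for y in(y0,y1) for z in(z0,z1)])
SH=[box(-.065,.065,-.03,.03,0,.038)]
BB=[box(-.125,.125,-.045,.045,0,.008),box(-.105,-.075,-.025,.025,0,.15),box(.075,.105,-.025,.025,0,.15),box(-.105,.105,-.01,.01,.09,.13)]
VB=[box(-.085,.085,-.055,.055,0,.01)]
def outline(p,boxes,q):
    Rz=R.from_euler('z',q[2]); return [cv2.convexHull(proj(p,Rz.apply(b)+[q[0],q[1],0]).astype(np.float32)) for b in boxes]
def sil(p,boxes,q):
    m=np.zeros((400,640),np.uint8)
    for h in outline(p,boxes,q): cv2.fillConvexPoly(m,np.round(h*16).astype(np.int32),1,cv2.LINE_8,4)
    return m>0
def fit(views,boxes,q0):
    def cost(q): 
        return sum(1-(s&m).sum()/max(1,(s|m).sum()) for p,m in views for s in [sil(p,boxes,q)])/len(views)
    best=None
    for dy in np.radians(np.arange(0,180,22.5)):
        q=np.array([q0[0],q0[1],dy]); S=np.vstack([q,q+[.02,0,0],q+[0,.02,0],q+[0,0,.3]])
        r=minimize(cost,q,method='Nelder-Mead',options=dict(initial_simplex=S,xatol=1e-4,fatol=1e-5))
        if best is None or r.fun<best.fun: best=r
    q=best.x; S=np.vstack([q,q+[.004,0,0],q+[0,.004,0],q+[0,0,.05]])
    best=minimize(cost,q,method='Nelder-Mead',options=dict(initial_simplex=S,xatol=1e-4,fatol=1e-5))
    return best.x,best.fun
E
python3 - <<'E'
from h import *
out={}
for n,t,xy,b in [("bb","busbar",(.5,-.24),BB),("sh","shroud",(.45,.01),SH),("vb","vblocks",(.48,.235),VB)]:
    env.goto([xy[0],xy[1],.36],[180,0,0])
    p=env.grab_frame("wrist"); cv2.imwrite(f"pics/w_{n}.png",p["image"])
    print(n,p["position"],p["orientation"],env.read_state()["clock"])
    ds=env.search_frame(p,t); ms=env.trace(p,t)
    print([(np.round(d["xyz"],3).tolist(),round(d["score"],2)) for d in ds],[(m["score"],m["mask"].sum()) for m in ms])
    out[n]=(p,ds,ms)
pickle.dump(out,open("o.pkl","wb"))
cv2.imwrite("pics/m1.png",cv2.resize(np.vstack([out["bb"][0]["image"],out["sh"][0]["image"],out["vb"][0]["image"]]),(320*1,600)))
E
```

```text
bb [ 0.58321108 -0.23960728  0.52279314] [-1.76038533e+01  4.59843972e-02 -9.00696447e+01] 2.8833
[([0.536, 0.218, 0.009], 0.6), ([0.552, -0.242, 0.089], 0.57)] [(0.84, np.int64(9200))]
sh [0.5336067  0.01035853 0.52322291] [-1.75597046e+01  2.66325725e-02 -9.00365702e+01] 4.0333
[([0.339, 0.2, 0.034], 0.96), ([0.293, -0.255, 0.039], 0.94), ([0.274, 0.32, 0.006], 0.66), ([0.517, 0.006, 0.04], 0.62)] [(0.94, np.int64(2094)), (0.8, np.int64(2131)), (0.63, np.int64(3306)), (0.62, np.int64(191)), (0.33, np.int64(5898))]
vb [0.563453   0.23488996 0.52322133] [-1.75744789e+01  1.03837092e-02 -9.00505925e+01] 5.0917
[([0.54, 0.24, 0.01], 0.61)] [(0.78, np.int64(6789)), (0.65, np.int64(652))]
```

View pics/w_sh.png

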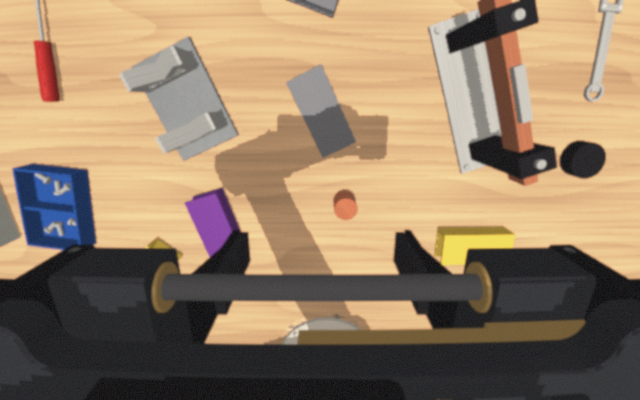

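```bash
python3 - <<'E'
from h import *
o=pickle.load(open("o.pkl","rb"))
for n,b,q0 in [("bb",BB,(.55,-.24)),("sh",SH,(.52,.008)),("vb",VB,(.54,.235))]:
    p,ds,ms=o[n]; uv=proj(p,[[q0[0],q0[1],.03]])[0]
    im=p["image"].copy()
    ms=[m for m in ms if m["mask"].sum()>1000]
    m=min(ms,key=lambda m:np.linalg.norm(np.argwhere(m["mask"]).mean(0)[::-1]-uv))["mask"]
    q,f=fit([(p,m)],b,q0); print(n,np.round(q[:2],4),np.degrees(q[2]),f,m.sum())
    for h in outline(p,b,q): cv2.polylines(im,[h.astype(np.int32)],True,(0,255,0))
    cv2.drawContours(im,cv2.findContours(m.astype(np.uint8),0,2)[0],-1,(0,0,255))
    cv2.imwrite(f"pics/f_{n}.png",im)
    o[n]=(p,ds,ms,q)
E
python3 -c "
import cv2,numpy as np
a=[cv2.imread(f'pics/f_{n}.png')[60:400,140:540] for n in ('bb','vb')]
cv2.imwrite('pics/f2.png',np.hstack(a))"
```

```text
bb [ 0.5435 -0.2398] 19.139674325941456 0.06778058007566201 9200
sh [0.5167 0.0099] 26.698355640039132 0.04411335086181711 3306
vb [0.5339 0.2363] 23.428278289501755 0.03470345612288439 6789
```

View pics/f2.png

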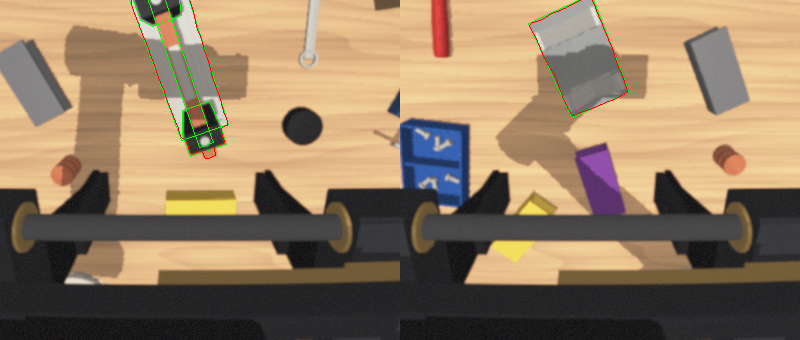

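```bash
python3 -c "
import cv2,numpy as np
a=cv2.imread('pics/w_bb.png')[90:200,130:225];b=cv2.imread('pics/w_vb.png')[75:185,420:515]
s=cv2.imread('pics/scene0.png')[190:250,285:345]
f=lambda x:cv2.resize(x,(260,300),interpolation=cv2.INTER_CUBIC)
cv2.imwrite('pics/z.png',np.hstack([f(a),f(b),f(s)]))"
```

```text
(no output)
```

View pics/z.png

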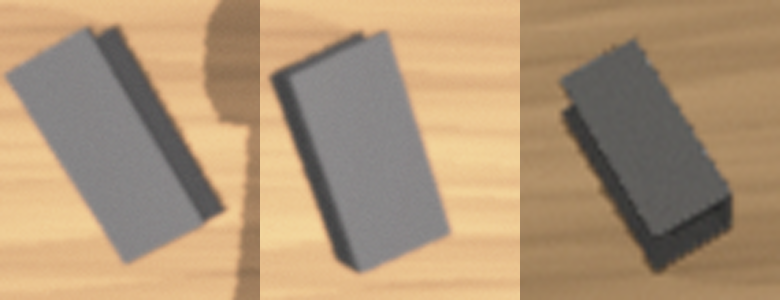

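The mouth side shows as a notch on the −y side in all three crops, so the crown faces +y and the shroud yaw is about 27°. I'll refine all three poses with second views.

```bash
sed -i 's/box(-.105,.105,-.01,.01,.09,.13)/box(-.125,.125,-.01,.01,.09,.13)/' h.py; cat >>h.py <<'E'
def pick(p,t,q0):
    ms=[m for m in env.trace(p,t) if m["mask"].sum()>1000]; uv=proj(p,[[q0[0],q0[1],.03]])[0]
    return min(ms,key=lambda m:np.linalg.norm(np.argwhere(m["mask"]).mean(0)[::-1]-uv))["mask"]
E
python3 - <<'E'
from h import *
o=pickle.load(open("o.pkl","rb")); V={}
for n,t,b,q0,poses in [("vb","vblocks",VB,(.534,.236),[(.53,.30)]),("bb","busbar",BB,(.543,-.24),[(.58,-.22),(.55,-.18)]),("sh","shroud",SH,(.517,.01),[(.52,.0)])]:
    V[n]=[]
    for xy in poses:
        env.goto([*xy,.36],[180,0,0]); p=env.grab_frame("wrist"); m=pick(p,t,q0)
        V[n].append((p,m)); q,f=fit([(p,m)],b,q0); print(n,np.round(q[:2],4),np.degrees(q[2]),f,m.sum())
        im=p["image"].copy()
        for h in outline(p,b,q): cv2.polylines(im,[h.astype(np.int32)],True,(0,255,0))
        cv2.drawContours(im,cv2.findContours(m.astype(np.uint8),0,2)[0],-1,(0,0,255))
        cv2.imwrite(f"pics/g_{n}{len(V[n])}.png",im)
print(env.read_state()["clock"]); pickle.dump(V,open("V.pkl","wb"))
E
python3 - <<'E'
import cv2,numpy as np
a=[cv2.imread(f'pics/g_{n}.png')[0:300,120:520] for n in ('vb1','bb1','bb2','sh1')]
cv2.imwrite('pics/g.png',np.vstack([np.hstack(a[:2]),np.hstack(a[2:])]))
E
```

```text
vb [0.5343 0.2355] 23.525229003832436 0.02099616858237552 6410
bb [ 0.5447 -0.2397] 18.928458119482016 0.015483119906868459 8500
bb [ 0.5433 -0.2392] 18.88780051602832 0.05200678349349919 8388
sh [0.5164 0.0109] 25.82436517633059 0.03742271396029939 2960
8.9833
```

View pics/g.png

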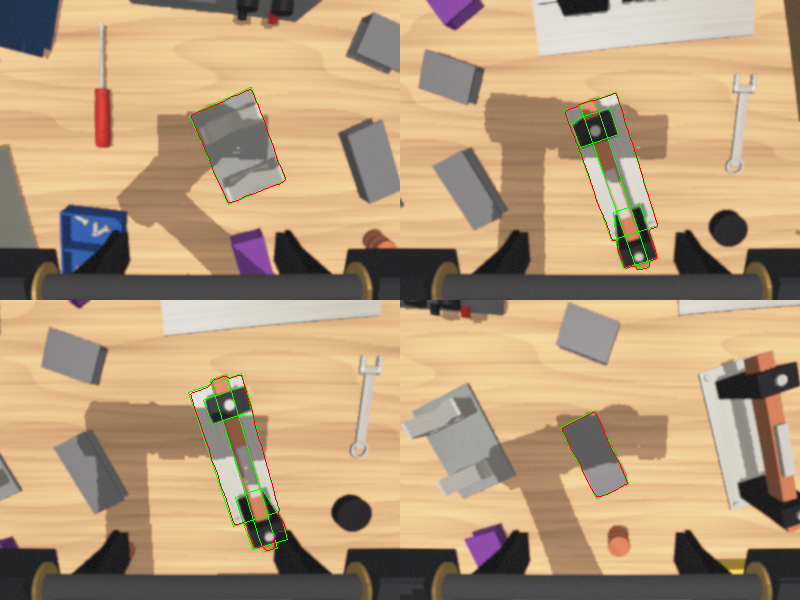

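```bash
cat >>h.py <<'E'
SHP=(.5165,.0105,26.2); VBP=(.5342,.2358,23.5); BBP=(.5447,-.2397,18.9)
def T(Rm,p): M=np.eye(4); M[:3,:3]=Rm.as_matrix(); M[:3,3]=p; return M
def E_(s,a): return R.from_euler(s,a,degrees=True)
def po(M): return M[:3,3], R.from_matrix(M[:3,:3]).as_euler('xyz',degrees=True)
def up(M,d): N=M.copy(); N[:3,3]+=d; return N
S0=T(E_('z',SHP[2]),[SHP[0],SHP[1],0])
def G1(f): return T(E_('z',180*f)*E_('x',180),[0,0,.003])       # across y, from above
def G2(f): return T(E_('x',90)*E_('z',180*f),[0,-.008,.019])      # across z, from the crown
def SV(f,lift=0.):
    Rv=E_('z',VBP[2]+180*f)*E_('x',45)
    return T(Rv,np.array([VBP[0],VBP[1],.040+lift])+Rv.apply([0,.03,0]))
def SB(f,crown): # crown height above the table
    Rb=E_('z',BBP[2]+180*f)*E_('x',90)
    return T(Rb,np.array([BBP[0],BBP[1],crown])-Rb.apply([0,.03,.019]))
E
python3 - <<'E'
from h import *
import itertools
print((E_('x',90)).apply([0,0,1]))
for g,v in itertools.product((0,1),(0,1)):
    for k,M in dict(pick=S0@G1(g),place=SV(v)@G1(g),placehi=SV(v,.1)@G1(g),take=SV(v)@G2(g),takehi=up(SV(v)@G2(g),SV(v)[:3,1]*.09),fit=SB(v,.2)@G2(g),down=SB(v,.136)@G2(g)).items():
        p,o=po(M); q=env.inverse_kinematics(p,o); print(g,v,k,np.round(p,3),np.round(o),None if q is None else np.round(q))
E
```

```text
[ 0.00000000e+00 -1.00000000e+00  2.22044605e-16]
0 0 pick [0.516 0.01  0.003] [180.   0.  26.] [ 19.  27. -29.   0. -33.  97.]
0 0 place [0.527 0.253 0.063] [-135.    0.   24.] [ 15.  36.   0. -48. -71. 121.]
0 0 placehi [0.527 0.253 0.163] [-135.    0.   24.] [ 16.  28.   4. -46. -78. 113.]
0 0 take [0.533 0.238 0.069] [135.   0.  24.] [ 55.  36. -28.  43. -62.  25.]
0 0 takehi [0.508 0.296 0.133] [135.   0.  24.] [ 61.  33. -20.  36. -72.  30.]
0 0 fit [ 0.545 -0.24   0.162] [180.   0.  19.] [ -8.  22.  -9.   0. -59. 117.]
0 0 down [ 0.545 -0.24   0.098] [180.   0.  19.] [ -8.  26. -13.   0. -51. 117.]
0 1 pick [0.516 0.01  0.003] [180.   0.  26.] [ 19.  27. -29.   0. -33.  97.]
0 1 place [0.542 0.218 0.063] [-135.    0. -156.] [  53.   36.  -30.   45.  -60. -156.]
0 1 placehi [0.542 0.218 0.163] [-135.    0. -156.] [  54.   29.  -25.   41.  -69. -147.]
0 1 take [0.535 0.234 0.069] [ 135.    0. -156.] [ 13.  36.   1. -47. -73. -58.]
0 1 takehi [0.56  0.175 0.133] [ 135.    0. -156.] [  8.  33.   7. -44. -82. -61.]
0 1 fit [ 0.545 -0.24   0.162] [ 180.    0. -161.] [ -8.  22.  -9. 
[... 561 characters left out ...]
   0. -161.] [ -8.  22.  -9.   0. -59. -63.]
1 0 down [ 0.545 -0.24   0.098] [-180.    0. -161.] [ -8.  26. -13.   0. -51. -63.]
1 1 pick [0.516 0.01  0.003] [ 180.    0. -154.] [ 19.  27. -29.  -0. -33. -83.]
1 1 place [0.542 0.218 0.063] [135.   0.  24.] [ 53.  36. -30.  45. -60.  24.]
1 1 placehi [0.542 0.218 0.163] [135.   0.  24.] [ 54.  29. -25.  41. -69.  33.]
1 1 take [0.535 0.234 0.069] [-135.    0.   24.] [ 13.  36.   1. -47. -73. 122.]
1 1 takehi [0.56  0.175 0.133] [-135.    0.   24.] [  8.  33.   7. -44. -82. 119.]
1 1 fit [ 0.545 -0.24   0.162] [-180.   -0.   19.] [ -8.  22.  -9.  -0. -59. 117.]
1 1 down [ 0.545 -0.24   0.098] [-180.   -0.   19.] [ -8.  26. -13.  -0. -51. 117.]
```

```bash
python3 - <<'E'
from h import *
g=S0@G1(0); a=up(g,[0,0,.12])
env.gripper_to(1.0); env.goto(*po(a)); print(env.move_straight(po(g)[0],rate=.15,force_limit=8), env.read_state()["position"])
env.gripper_to(0.0,30); s=env.read_state(); print(s["opening"],s["finger_force"],s["opening"]*87)
env.move_straight(po(a)[0],rate=.12); s=env.read_state(); print(s["opening"]*87,s["finger_force"],s["force"],s["clock"])
p=env.grab_frame("wrist"); cv2.imwrite("pics/held.png",p["image"])
E
```

```text
False [0.51748749 0.01078205 0.00396317]
0.6870127263781489 29.95911733713001 59.770107194898955
59.57585799196613 29.917035719845444 [ 0.89885711  0.06377979 -2.13814589] 12.85
```

View pics/held.png

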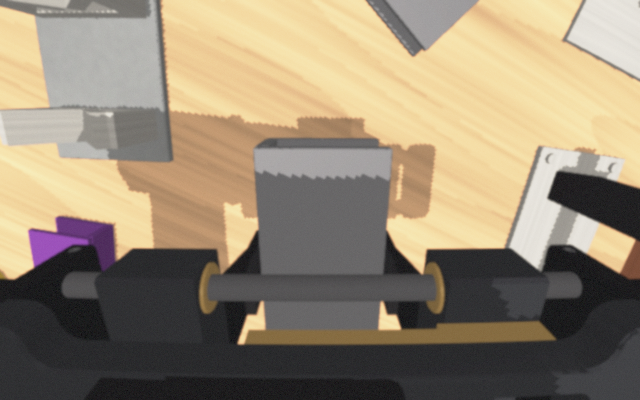

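```bash
python3 - <<'E'
from h import *
env.goto(*po(up(SV(0,.12)@G1(0),[0,0,.0]))); s=env.read_state();print(s["force"],s["clock"])
env.move_straight(po(SV(0,.015)@G1(0))[0],rate=.12)
r=env.move_straight(po(SV(0,-.004)@G1(0))[0],rate=.02,force_limit=6); s=env.read_state(); print(r,s["position"],po(SV(0)@G1(0))[0],s["force"],s["clock"])
p=env.grab_frame("scene"); cv2.imwrite("pics/v.png",cv2.resize(p["image"][130:290,300:480],None,fx=4,fy=3.5))
E
```

```text
[-0.33222063 -0.93737032 -0.83044247] 13.8417
True [0.52662144 0.25304461 0.06401845] [0.52658713 0.2533084  0.06333452] [ 1.13370003 -0.87035733  3.13300342] 15.5667
```

View pics/v.png

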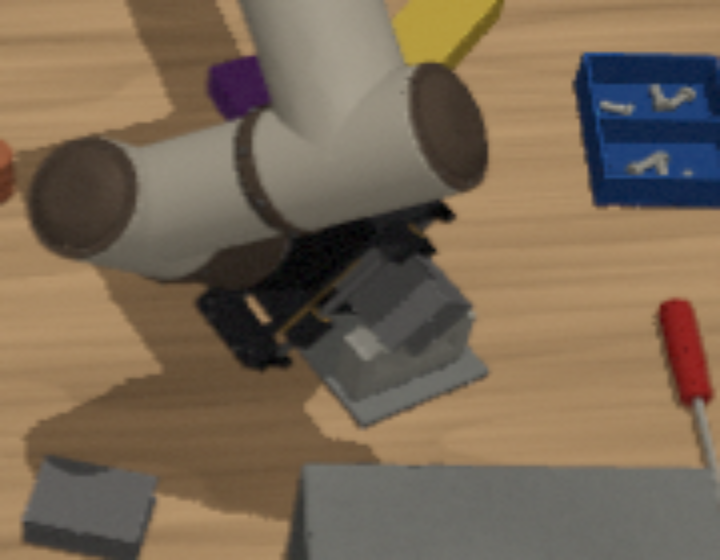

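```bash
python3 - <<'E'
from h import *
V=SV(0); g1=V@G1(0); g2=V@G2(0)
env.gripper_to(1.0); env.move_straight(po(up(g1,V[:3,2]*.10))[0],rate=.2)
env.goto([VBP[0]-.05,VBP[1],.36],[180,0,VBP[2]])
p=env.grab_frame("wrist"); ms=env.trace(p,"shroud"); uv=proj(p,[[VBP[0],VBP[1],.08]])[0]
for m in ms: print(m["score"],m["mask"].sum(),np.argwhere(m["mask"]).mean(0)[::-1],uv)
B=box(-.065,.065,-.03,.03,0,.038)
im=p["image"].copy(); h=cv2.convexHull(proj(p,B@V[:3,:3].T+V[:3,3]).astype(np.float32)); cv2.polylines(im,[h.astype(np.int32)],True,(0,255,0))
cv2.imwrite("pics/inv.png",im)
pickle.dump((p,ms),open("inv.pkl","wb")); print(env.read_state()["clock"])
E
```

```text
0.95 4438 [330.0615142  125.42136097] [336.51542327 126.75219599]
0.92 900 [200.49       252.97111111] [336.51542327 126.75219599]
0.78 1969 [545.74911122  17.8765871 ] [336.51542327 126.75219599]
0.62 2370 [303.48860759 240.35021097] [336.51542327 126.75219599]
18.125
```

View pics/inv.png

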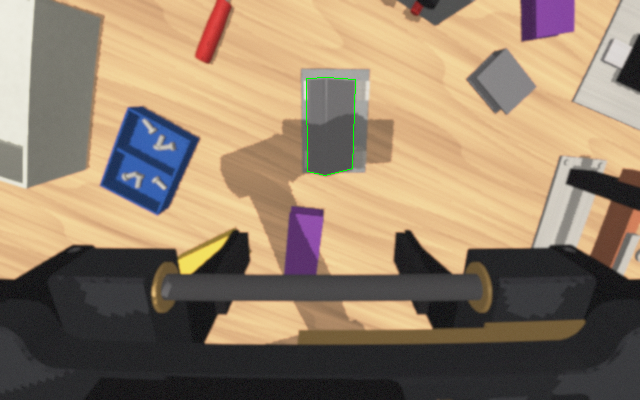

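The green prediction matches the shroud in the V exactly, at px (306–355, 77–175), with the crown on the left. Next I'll view the busbar from two opposite wrist yaws to cancel the camera bias, then take the shroud.

```bash
python3 - <<'E'
from h import *
Q=[]
for y in (18.9,18.9-180):
    off=E_('z',y).apply([0.02,0,0])
    env.goto([BBP[0]+off[0],BBP[1]+off[1],.33],[180,0,y]); env.dwell(.2); p=env.grab_frame("wrist"); m=pick(p,"busbar",BBP)
    q,f=fit([(p,m)],BB,BBP); Q.append(q); print(np.round(q[:2],4),np.degrees(q[2]),f,m.sum())
    yd=E_('z',18.9).apply([0,1,0])[:2]; xd=E_('z',18.9).apply([1,0,0])[:2]
    d=q[:2]-np.array(BBP[:2]); print("lateral mm",d@yd*1e3,"along",d@xd*1e3)
print(np.mean(Q,0),env.read_state()["clock"])
E
```

```text
[ 0.5439 -0.2391] 19.01057370122364 0.018939008247632616 9653
lateral mm 0.8430100210524832 along -0.5964376889548682
[ 0.5453 -0.2384] 19.137345860494463 0.020607044970053834 9664
lateral mm 0.9991970953852058 along 1.0286692466173262
[ 0.5446061  -0.23875855  0.3329034 ] 23.0917
```

```bash
sed -i 's/BBP=(.5447,-.2397,18.9)/BBP=(.5446,-.2389,19.0)/' h.py; python3 - <<'E'
from h import *
V=SV(0); g2=V@G2(0); hi=up(g2,V[:3,1]*.09)
env.gripper_to(1.0)
env.goto([VBP[0],VBP[1]+.02,.33],[180,0,VBP[2]]); env.goto(*po(hi))
r=env.move_straight(po(g2)[0],rate=.12,force_limit=8); print(r,env.read_state()["position"],g2[:3,3])
env.gripper_to(0.0,45); s=env.read_state(); print(s["opening"]*87,s["finger_force"],s["force"])
env.move_straight(po(up(g2,[0,0,.13]))[0],rate=.12); s=env.read_state(); print(s["opening"]*87,s["finger_force"],s["force"])
env.goto(*po(SB(0,.26)@G2(0))); s=env.read_state(); print(s["position"],s["tool_rot"],s["opening"]*87,s["clock"])
p=env.grab_frame("scene"); cv2.imwrite("pics/over.png",cv2.resize(p["image"][110:300,130:320],(760,600)))
p=env.grab_frame("wrist"); cv2.imwrite("pics/over_w.png",p["image"])
E
```

```text
False [0.53390263 0.23841678 0.06971226] [0.53335413 0.23774538 0.06899138]
37.66998341535942 45.156187056563795 [ 1.0290046  -1.08168515  2.7554581 ]
37.434542950207934 45.15542345121503 [-0.1171892   0.3523574  -1.84113145]
[ 0.54463943 -0.23807192  0.22148785] [-1.79963619e+02  6.48914135e-02  1.90641754e+01] 37.48659811751748 30.9667
```

View pics/over.png

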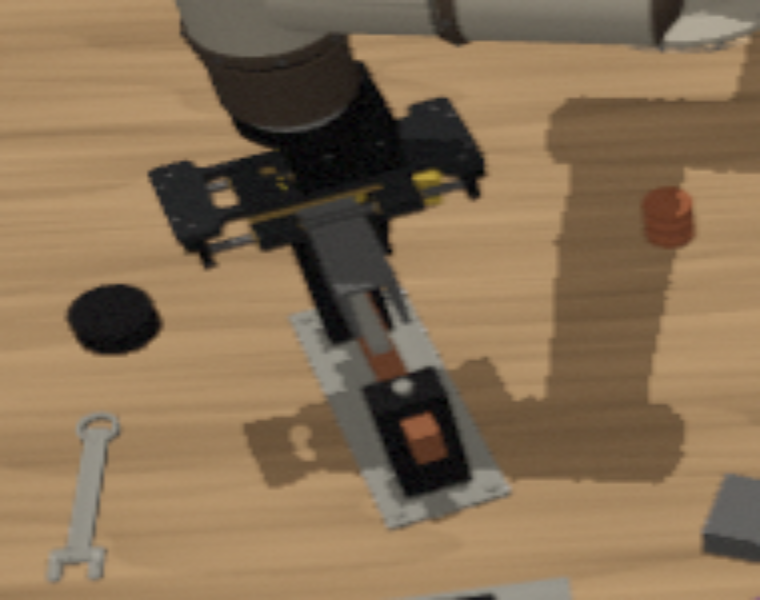

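```bash
python3 - <<'E'
from h import *
def st(r):
    s=env.read_state(); print(r,s["position"]-[BBP[0],BBP[1],-.038],s["tool_rot"],s["force"],round(s["opening"]*87,1),s["clock"])
P=lambda c: po(SB(0,c)@G2(0))
r=env.move_straight(*P(.200),rate=.1); st(r)
r=env.move_straight(P(.180)[0],rate=.025,force_limit=7); st(r)
if not r:
    r=env.move_straight(P(.151)[0],rate=.03,force_limit=8); st(r)
E
```

```text
False [ 5.68752412e-04 -1.40046817e-04  2.00598818e-01] [ 1.79946167e+02 -4.78202323e-02  1.90217057e+01] [ 0.37357875 -0.09506776 -0.31257053] 37.6 31.8167
False [ 1.38180885e-04 -6.74905676e-05  1.80145476e-01] [ 1.79985979e+02 -1.55454086e-02  1.90018153e+01] [ 0.89865931  0.15662247 -2.20410778] 37.7 32.7667
False [ 2.16041596e-04 -5.96031377e-05  1.51254548e-01] [ 1.79980152e+02 -2.58528608e-02  1.90050953e+01] [ 0.23376618 -0.16662611 -1.21354367] 37.8 33.8833
```

```bash
python3 - <<'E'
from h import *
def st(r):
    s=env.read_state(); print(r,s["position"]-[BBP[0],BBP[1],-.038],s["force"],round(s["opening"]*87,1),s["clock"])
P=lambda c: po(SB(0,c)@G2(0))
r=env.move_straight(P(.146)[0],rate=.02,force_limit=25); st(r)
r=env.move_straight(P(.132)[0],rate=.012,force_limit=25); st(r)
p=env.grab_frame("scene"); cv2.imwrite("pics/dn.png",cv2.resize(p["image"][130:280,150:300],(600,600)))
E
```

```text
False [ 2.27284511e-04 -3.80521884e-05  1.46114729e-01] [ 0.62830245  0.70677018 -0.63950421] 37.9 34.2833
False [ 3.27849675e-04 -9.06890138e-05  1.36320828e-01] [-6.20759145  5.63511012 18.30325411] 37.5 35.6
```

```bash
python3 - <<'E'
from h import *
P=lambda c: po(SB(0,c)@G2(0))
env.move_straight(P(.136)[0],rate=.02); env.gripper_to(1.0)
b=np.array(BBP[:2])
env.move_straight([*b,.23],rate=.15); env.gripper_to(0.0,20)
env.move_straight([*b,.15],rate=.1,force_limit=10)
r=env.move_straight([*b,.128],rate=.015,force_limit=22); s=env.read_state(); print(r,s["position"],s["force"])
env.move_straight([*b,.30],rate=.15)
env.goto([.42,-.15,.38],[180,0,19]); env.dwell(.3)
p=env.grab_frame("scene"); print(env.search_frame(p,"clip")[:2],[d for d in env.search_frame(p,"shroud_crown")][:5])
cv2.imwrite("pics/end.png",cv2.resize(p["image"][150:290,160:300],(600,600))); print(env.read_state()["clock"])
E
```

```text
True [ 0.54451383 -0.23889966  0.13648554] [-1.01354695  0.83247357  4.12201598]
[] [{'xyz': [0.2969, -0.2759, 0.0399], 'score': 0.96}, {'xyz': [0.8537, 0.0274, 0.0369], 'score': 0.85}, {'xyz': [0.5491, -0.2335, 0.1366], 'score': 0.73}, {'xyz': [0.3285, 0.1969, 0.0402], 'score': 0.57}, {'xyz': [0.2277, 0.3382, 0.0372], 'score': 0.57}]
44.0167
```

View pics/end.png

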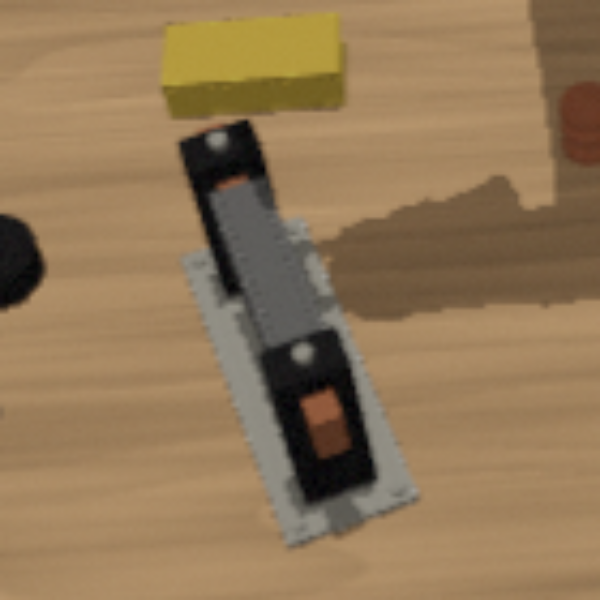

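The shroud sits level in the bay, at px (265,260) in the crop. The closed fingers met the crown at 136 mm, so it is fully down. I'm handing it in.

```bash
python3 -c "
from workcell import env
print(env.close_job())"
```

```text
the job is handed in; nothing more can be done
None
```

The long shroud is on the busbar, mouth down between the supports, released, with the robot clear and the job handed in at about 44 s. I measured the crown at 136 mm, its fully-down height; the clip itself wasn't visible to check, and the hand-in gave no verdict.

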